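Load an end plate into the sprung holder of a slide stage and keep it pressed home

TASK

Slide the stage's carriage by its black knob all the way to the end with the orange stop. Then take the light metal end plate out of the wooden rack and push it, standing upright on its long edge and centred, down behind the carriage's blue lip until the sprung white seat bar under it is fully down. Finish while still holding the plate pressed home (do not let go), with the carriage still at its orange stop and the black plate, bottle, tape and tin left where they are.

Things in the scene. Friction and masses are not known exactly. Their poses are not given: they have to be found in the camera images.
- stage: fixed slide stage, a base 110 (x) by 300 (y) by 12 mm high with end blocks up to 38 mm high at both ends; origin at the centre of its underside, on the table; its y axis is the slide direction; its -y end (right, seen from the robot) carries the orange-capped end block with orange buffers (the stop). It stands at a varying place and yaw.
- carriage (a joint): travel of the carriage along the stage's -y direction, m: 0 at the plain end, 0.150 at the orange stop (its hard end). Starts at 0 to 0.07. Sliding friction about 3 N; it stays where it is left.
- knob (a point): centre of the black upright round knob on the carriage, 22 mm in diameter (26 mm at its foot); the knob's top is 16 mm above this point, the carriage's flat top (110 by 100 mm) 24 mm below it. Axes as the stage's. The blue lip begins 38 mm from the knob's axis, towards the stage's +x.
- slot (a point): middle of the carriage's 13 mm wide slot, level with the straight top edge of the blue lip; axes as the stage's: x from lip to back wall, y along the slot, z up. Lip (-x side) and aluminium back wall (+x side) are 90 mm long; ends open. Above this point the lip flares 7 mm outwards over 8 mm of height; the wall's top is 14 mm above it, the carriage's flat top 24 mm below it.
- seat (a joint): how far the white seat bar (70 mm long, in the slot) is pressed down, m: 0 free, 0.008 fully down (hard end). Its top is 8 mm below slot when free, 16 mm below when fully down. Spring: 3 N starts it, about 8 N has it fully down; it springs back when let go.
- rack: fixed wooden rack 170 (x) by 110 (y) mm with two open-ended grooves along its y axis, at x = -42 and +42 mm; origin at the centre of its underside; base 10 mm thick, groove ribs up to 32 mm above the table; grooves 11 mm wide. The end plate stands in one, the black plate in the other (which varies).
- end_plate_center (a point): centre of the light aluminium end plate, 96 by 75 by 9 mm, 0.12 to 0.22 kg, standing upright on a long edge in the rack, so its centre is 47 mm and its top edge 85 mm above the table; x axis along its long edges (96 mm), y axis along its short edges (75 mm, up as it stands), z axis across its thickness (9 mm).
- flow_plate: black graphite plate 84 by 66 by 6 mm, standing upright in the other groove, top edge 76 mm above the table; origin at the centre of one face. Leave alone.
- leak_spray: white bottle with red nozzle, 53 mm across, 160 mm tall, origin under its centre. Leave alone.
- tape_yellow: roll of yellow tape, 56 mm across, 17 mm high, lying flat, origin under its centre. Leave alone.
- screw_tin: round grey tin, 66 mm across, 30 mm high, origin under its centre. Leave alone.
- cell_stack: fuel cell standing between stage and rack, fixed, about 90 by 80 mm and 180 mm tall with its fittings; a stiff red hose (fixed too) arches to it from the table's robot side, up to about 260 mm high some 150 mm in front of the cell. Nothing to do with it; keep clear.
Not all that is in view belongs to the job. What is shaped like the part that bears end_plate_center but purple or yellow is not meant.

How it is judged:
On the way, in this order (a step that is already met when the one before it is completed fails the run):
1. the carriage is at the orange stop (value of joint carriage above 0.146 m), for 0.2 s.
2. the end plate has been lifted out of the rack (height (world z) of end_plate_center above 0.085 m), for 0.1 s.
At the end, for the whole second after the job is handed in: The carriage is within 5 mm of its orange stop; the end plate stands upright behind the lip, centred along the slot within 12 mm, and the robot's fingers keep it pressed on the white seat bar, which is at least 6.5 mm down of its 8 mm (value of joint carriage above 0.145 m and value of joint seat above 0.0065 m and x of end_plate_center in the frame of slot between -0.006 and 0.006 m and y of end_plate_center in the frame of slot between -0.012 and 0.012 m and z of end_plate_center in the frame of slot between 0.017 and 0.0245 m and angle between the y axis of end_plate_center and the z axis of slot, either way round below 0.15 rad and contact force between end_plate and seat above 4 N and contact force between the fingers and end_plate above 2 N); the arm keeps its last pose, push and grip.
It fails at once if the black plate was moved (distance of flow_plate from where it was at the start of the episode above 0.02 m).
It fails at once if the bottle was moved (distance of leak_spray from where it was at the start of the episode above 0.03 m).
It fails at once if the tape was moved (distance of tape_yellow from where it was at the start of the episode above 0.03 m).
It fails at once if the tin was moved (distance of screw_tin from where it was at the start of the episode above 0.03 m).
It also fails if it takes over 67 s, if anything falls off the work surface, if the arm or the gripper's body presses on something with over 40 N, if the wrist force passes 120 N, or if a joint passes its speed limit or range.

ROBOT

A 6-joint arm with a two-finger parallel gripper is mounted at the origin on a cart in front of the work surface, level with it; the furniture and walls round the work are solid. World frame = base frame: x ahead of the robot, y to its left, z up, the work surface at z = 0. Lengths are in m, angles in rad, forces in N, time in s.
With the tool pointing down it reaches from about 0.15 to 0.775 m from the base axis. Payload 6.1 kg.
Tool frame: the origin (TCP) lies midway between the tips of the shut fingers; the grasp point (between the pads) lies 19 mm behind it; z points along the fingers, y is the line along which they close (so a half turn about z gives the same grasp; the last joint's range is limited). The gripper opens to 85 mm and grips with 20 to 120 N. Pads are 22 mm wide; open, the fingers measure 114 mm over their backs; the gripper's body (76 mm by 85 mm) begins 54 mm behind the grasp point. The pads swing forward as they close: fully open they stand 13 mm farther back than shut.
Start: joints at [1.23, 0.126, -0.04, 1.405, 0, 1.571], TCP at [0.175, 0.495, 0.231] pointing down, gripper open.
Joint ranges: [-2.72, 2.72], [-0.95, 1.95], [-1.27, 1.35], [-1.78, 2.02], [-1.46, 1.47], [-3.14, 3.14]. Speed limits (rad/s): [2.39, 2.39, 3.01, 3.14, 3.14, 3.14].

INTERFACE

Orientations are given as a unit quaternion [w, x, y, z].
In Python, from plant import move_ptp, movel, movej, gripper_to, dwell, ik, read_state, snapshot, camera_params, PlanningError, close_job gives the robot as it stands. Calls block until the motion is done:
- move_ptp(position, orientation): joint-space move of the TCP to a pose.
- movel(position, rotation=None, feed=0.15, guard=None): straight line of the TCP; rotation=None keeps the orientation; feed is the mean speed in m/s. With guard (N) it stops when the force on the tool has changed by that much, and returns True; else False.
- movej(angles): joint-space move.
- gripper_to(opening, squeeze=None): finger opening in m; squeeze is the grip in N (None keeps the last); returns when the fingers have stopped.
- dwell(seconds).
- ik(position, orientation): joint angles nearest the present ones, or None.
- read_state(): the state.
- snapshot(name): name is "side" or "top" or "wrist"; returns the picture (480x640x3 uint8, red, green, blue); there is no depth.
- camera_params(name): a dict with "intrinsics" (3x3 intrinsics, pixels), "cam_to_world" (4x4, takes a point from camera to world coordinates). Camera axes: x right, y up, looking along -z (the intrinsics and any distortion apply to the point x, -y, -z); pixel columns grow to the right and rows downward; lengths in m; the calibration is good to about 2 mm. A picture is of the moment at which its call begins: read the wrist's pose just before it. camera_params takes no time and is no camera call; for the wrist camera it gives the pose at the moment of the call.
A pose or a line that the arm cannot do raises PlanningError and nothing moves.
- close_job(): hands the job in; it is judged then, once.
The state is a dict: "clock": time; "q": joint angles; "qd": joint speeds; "joint_torque": joint torques, N m; "position": TCP position; "tcp_rot": TCP orientation; "wrist_force": force on the tool from outside, world axes, zero at the start; "wrist_torque": the same for the moment, N m; "gripper_width": finger opening in m; "gripper_force": force on a finger pad.
Only numpy, scipy, OpenCV 4.12 (cv2) and the standard library are available. Lean on these libraries where they do the work, as an engineer would, in place of code of your own. Each camera call takes 0.05 s, during which the arm holds its last target. There are 200 camera calls.

## Working session

There is one attempt and no reset: what is moved stays moved. The work goes in short steps, each a Python script; the robot and the scene stay as the last script left them, time stands still between calls to the robot, and variables do not carry over. Pictures are saved under pics/ and viewed, at most 10 in all, crops included, and the job is handed in when it is done.

```bash
mkdir -p pics; ls; cat > h.py <<'E'
import numpy as np, cv2
from plant import *
def save(img,n): cv2.imwrite(f'pics/{n}.png',cv2.cvtColor(img,cv2.COLOR_RGB2BGR))
def ray(c,uv):
    K=np.array(c['intrinsics']);T=np.array(c['cam_to_world'])
    d=np.linalg.inv(K)@[uv[0],uv[1],1]; d=np.array([d[0],-d[1],-d[2]])
    return T[:3,3],T[:3,:3]@d
def onz(c,uv,z):
    o,d=ray(c,uv); return o+d*(z-o[2])/d[2]
def tri(obs):
    A=0;b=0
    for c,uv in obs:
        o,d=ray(c,uv);d=d/np.linalg.norm(d);P=np.eye(3)-np.outer(d,d);A=A+P;b=b+P@o
    p=np.linalg.solve(A,b)
    res=[]
    for c,uv in obs:
        res.append(proj(c,p)-uv)
    return p,np.round(res,1)
def proj(c,p):
    K=np.array(c['intrinsics']);T=np.array(c['cam_to_world'])
    q=T[:3,:3].T@(np.array(p)-T[:3,3]); q=K@[q[0],-q[1],-q[2]]; return q[:2]/q[2]
E
python3 - <<'E'
from h import *
import pickle
P={}
for n in ['side','top']:
    i=snapshot(n); save(i,n); P[n]=camera_params(n); print(n,{k:(np.round(v,3).tolist()) for k,v in P[n].items()})
print(read_state())
E
```

```text
pics
side {'intrinsics': [[547.134, 0.0, 320.676], [0.0, 547.134, 230.596], [0.0, 0.0, 1.0]], 'cam_to_world': [[-1.0, -0.001, 0.021, 0.609], [0.018, -0.553, 0.833, 1.045], [0.011, 0.833, 0.553, 0.701], [0.0, 0.0, 0.0, 1.0]]}
top {'intrinsics': [[517.953, 0.0, 321.821], [0.0, 517.953, 236.786], [0.0, 0.0, 1.0]], 'cam_to_world': [[-0.003, 0.982, -0.188, 0.377], [-1.0, -0.001, 0.015, 0.069], [0.015, 0.188, 0.982, 1.279], [0.0, 0.0, 0.0, 1.0]]}
{'clock': 0.1, 'q': array([ 1.22996229e+00,  1.26335786e-01, -4.04826567e-02,  1.40540782e+00,
        6.33986335e-06,  1.57073765e+00]), 'qd': array([-0.00124321, -0.00026227,  0.00456725,  0.00143116,  0.00060587,
        0.00083043]), 'joint_torque': array([ 3.91703634e-04, -4.36908102e+01,  3.53604054e+01,  1.37935227e-02,
        1.56692518e-04,  6.15809142e-06]), 'position': array([0.17537124, 0.49446099, 0.23060904]), 'tcp_rot': array([-1.24398610e-04,  1.69564386e-01,  9.85518852e-01, -7.04070564e-04]), 'wrist_force': array([ 0.50655541, -0.1415507 ,  0.7500271 ]), 'wrist_torque': array([-0.01041455, -0.01838849,  0.03665819]), 'gripper_force': 0.0, 'gripper_width': 0.0856278427700401}
```

View pics/side.png

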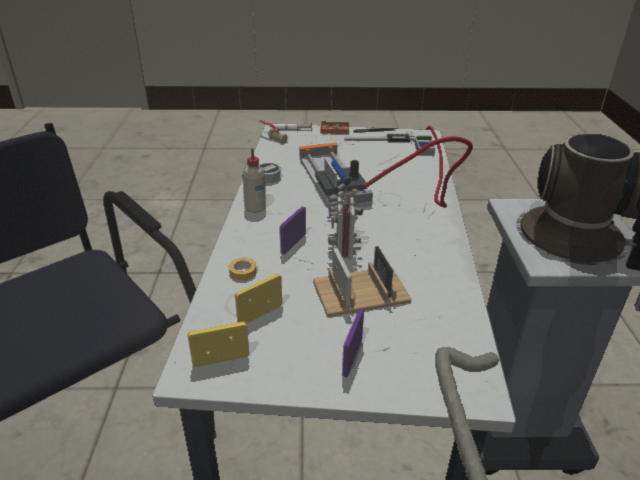

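View pics/top.png

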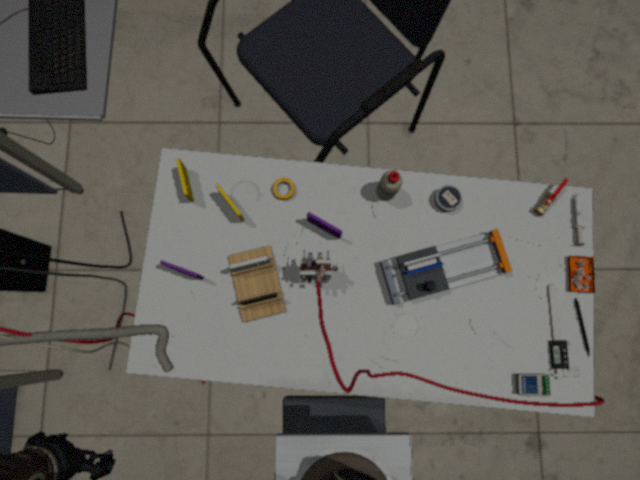

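Top view: the stage is at about (445,265), with its orange stop at the right end (500,250), the knob at (427,287) and the blue lip at (423,266). The rack is at (257,283). The candidates for the end plate are:
- the light grey plate in the rack at (250,265)
- the purple plates at (323,225) and (182,270)
- the yellow plates at (184,180) and (229,203)

Only the grey one is light aluminium and in the rack. I'll confirm it in an enlarged crop.

```bash
python3 - <<'E'
import cv2, numpy as np
t=cv2.imread('pics/top.png'); s=cv2.imread('pics/side.png')
def crop(im,x,y,w,h,k): return cv2.resize(im[y:y+h,x:x+w],None,fx=k,fy=k,interpolation=cv2.INTER_CUBIC)
c=np.zeros((600,800,3),np.uint8)
c[:300,:450]=crop(t,370,220,150,100,3)   # 3x? 
c[:300,450:800]=crop(t,215,240,87,75,4)[:300,:350] if crop(t,215,240,87,75,4).shape[1]>=350 else cv2.copyMakeBorder(crop(t,215,240,87,75,4),0,0,0,2,0)
c[300:,:400]=crop(s,290,130,100,75,4)
c[300:,400:]=crop(s,310,240,100,75,4)
cv2.imwrite('pics/crops.png',c)
E
```

```text
(no output)
```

View pics/crops.png

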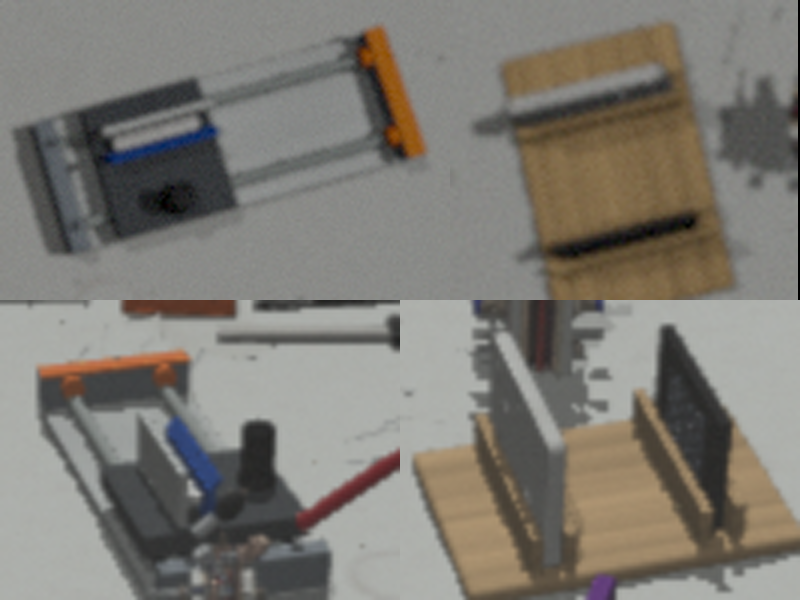

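The crops confirm it. The light aluminium plate stands in the rack's far groove (top view, edge from (231,266) to (267,258)), and the black plate is in the near groove. The knob's top is at about (429,284) in the top view and (354.5,162) in the side view.

```bash
python3 - <<'E'
from h import *
t=camera_params('top'); s=camera_params('side')
T=lambda x,y,ox=370,oy=220,k=3:np.array([ox+x/k-.33,oy+y/k-.33])
R=lambda x,y:T(x-450,y,215,240,4); S1=lambda x,y:T(x,y-300,290,130,4); S2=lambda x,y:T(x-400,y-300,310,240,4)
f=lambda n,p:print(n,np.round(p[0],4),p[1].tolist())
f('knobtop',tri([(t,T(177,190)),(s,S1(258,428))]))
f('plate+y',tri([(t,R(512,103)),(s,S2(555,440))]))
f('plate-y',tri([(t,R(664,70)),(s,S2(497,335))]))
for n,a in dict(orangeTopL=(372,30),orangeTopR=(418,155),).items(): print(n,onz(t,T(*a),.038).round(4))
for n,a in dict(baseUL=(15,128),baseLL=(55,252)).items(): print(n,onz(t,T(*a),.038).round(4))
for n,a in dict(lipL=(106,158),lipR=(215,130)).items(): print(n,onz(t,T(*a),.08).round(4))
for n,a in dict(rUL=(502,64),rUR=(675,24),rLR=(733,285)).items(): print(n,onz(t,R(*a),.01).round(4))
print('knob z.05..',[onz(t,T(177,190),z).round(3) for z in (.06,.09)],onz(s,S1(258,428),.09).round(3))
E
```

```text
knobtop [ 0.4959 -0.1959  0.0855] [[-0.0, 0.1], [-0.1, -0.0]]
plate+y [0.5378 0.2632 0.0862] [[0.0, -0.0], [0.0, 0.0]]
plate-y [0.5592 0.1759 0.0821] [[0.1, -0.7], [0.8, 0.2]]
orangeTopL [ 0.6319 -0.3724  0.038 ]
orangeTopR [ 0.5289 -0.4029  0.038 ]
baseUL [ 0.5513 -0.0776  0.038 ]
baseLL [ 0.4518 -0.1072  0.038 ]
lipL [ 0.5218 -0.1429  0.08  ]
lipR [ 0.5436 -0.229   0.08  ]
rUL [0.5724 0.2825 0.01  ]
rUR [0.5973 0.1762 0.01  ]
rLR [0.4367 0.1387 0.01  ]
knob z.05.. [array([ 0.499, -0.202,  0.06 ]), array([ 0.496, -0.195,  0.09 ])] [ 0.496 -0.187  0.09 ]
```

```bash
cat >> h.py <<'E'
from scipy.spatial.transform import Rotation as Rot
YAW=0.258; SX=np.array([np.cos(YAW),np.sin(YAW),0]); SY=np.array([-np.sin(YAW),np.cos(YAW),0])
def down(ydir, p=None):
    """tool-down quaternion closing along ydir; sign with the smaller last joint"""
    best=None
    for s in (1,-1):
        y=s*np.array(ydir,float); y/=np.linalg.norm(y); z=np.array([0,0,-1.]); x=np.cross(y,z)
        q=Rot.from_matrix(np.c_[x,y,z]).as_quat(); q=np.array([q[3],*q[:3]])
        if p is None: return q
        j=ik(list(p),q)
        if j is not None and (best is None or abs(j[5])<best[0]): best=(abs(j[5]),q,j)
    return best[1] if best else None
def st():
    s=read_state(); print('t%.1f'%s['clock'],s['position'].round(4),'F',s['wrist_force'].round(1),'w%.4f'%s['gripper_width'],'g%.1f'%s['gripper_force']); return s
E
python3 - <<'E'
from h import *
k=np.array([.496,-.196,0])
hi=k+[0,0,.30]; q=down(SY,hi); print(q, ik(hi,q))
pos0=read_state()['position']
movel([pos0[0],pos0[1],.45],feed=.3)
m=[.30,.20,.45]; qm=down(SY,m); 
move_ptp([.33,0,.45],q)
move_ptp(hi,q)
gripper_to(.05,20)
movel(k+[0,0,.15],feed=.2)
st(); c=camera_params('wrist'); im=snapshot('wrist'); save(im,'w1'); np.save('w1.npy',c,allow_pickle=True)
E
```

```text
[ 0.         -0.12864252  0.99169103  0.        ] [-0.37632813  0.15337373  0.14304459  1.56046718  0.         -0.63432813]
t5.4 [ 0.4966 -0.1963  0.1511] F [ 0.   0.5 -0.1] w0.0498 g0.0
```

View pics/w1.png

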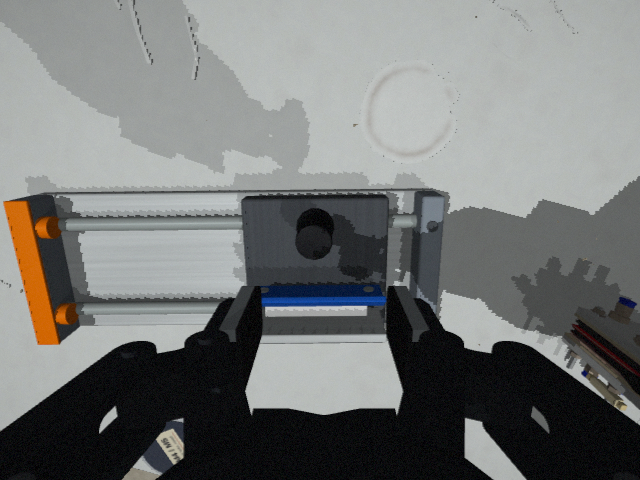

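In the wrist view the knob's top is at (314,240), the blue lip runs from (262,297) to (385,297) and the orange stop is on the left. I'll check the knob position from this view and then push.

```bash
python3 - <<'E'
from h import *
c=np.load('w1.npy',allow_pickle=True).item(); t=camera_params('top')
print('knob',onz(c,(314,240),.0855).round(4), tri([(c,(314,240)),(t,(428.7,283.0))]))
a,b=onz(c,(5,203),.038),onz(c,(40,344),.038); print('orange edge',a.round(4),b.round(4),np.arctan2(a[0]-b[0],-(a[1]-b[1])))
l,r=onz(c,(262,297),.075),onz(c,(385,297),.075); print('lip',l.round(4),r.round(4))
e,f=onz(c,(65,310),.03),onz(c,(222,306),.03); d=e-f; print('rail yaw',np.arctan2(d[0],-d[1]))
e,f=onz(c,(65,225),.03),onz(c,(240,222),.03); d=e-f; print('rail yaw',np.arctan2(d[0],-d[1]))
K=onz(c,(314,240),.0855); K[2]=0
if np.linalg.norm(K[:2]-[.496,-.196])<.012:
    movel(K+[0,0,.06],feed=.15); s=st()
    p0=s['position']
    print(movel(p0-SY*.19,feed=.08,guard=14)); s=st(); print('moved',np.linalg.norm(s['position']-p0))
    save(snapshot('side'),'side2')
E
```

```text
knob [ 0.4916 -0.204   0.0855] (array([ 0.49932295, -0.20246295,  0.05791317]), array([[ 0.5, -0.4],
       [ 0.1, -0.1]]))
orange edge [ 0.5338 -0.4114  0.038 ] [ 0.6382 -0.3821  0.038 ] -1.2970114741635597
lip [ 0.5389 -0.2257  0.075 ] [ 0.5193 -0.1515  0.075 ]
rail yaw 0.2866785687849394
rail yaw 0.2760525944704818
t6.2 [ 0.4923 -0.2043  0.0611] F [-0.2  0.3 -0.6] w0.0497 g0.0
True
t7.9 [ 0.5304 -0.3499  0.0594] F [-1.   3.1  4. ] w0.0501 g2.1
moved 0.1504820385626133
```

```bash
python3 - <<'E'
from h import *
p0=read_state()['position']
print(movel(p0-SY*.03,feed=.03,guard=20)); s=st(); print('moved',np.linalg.norm(s['position']-p0))
dwell(.3)
p=s['position']; movel(p+SY*.006,feed=.1)   # free the finger before leaving
p=p+SY*.006; movel([p[0],p[1],.16],feed=.25)
st(); c=camera_params('wrist'); save(snapshot('wrist'),'w2'); np.save('w2.npy',c,allow_pickle=True)
E
```

```text
True
t8.3 [ 0.5301 -0.3497  0.0585] F [0.2 3.3 1.1] w0.0499 g0.9
moved 0.0009620577417467083
t9.5 [ 0.5289 -0.3441  0.1607] F [-0.2 -0.1 -0.8] w0.0500 g0.0
```

View pics/w2.png

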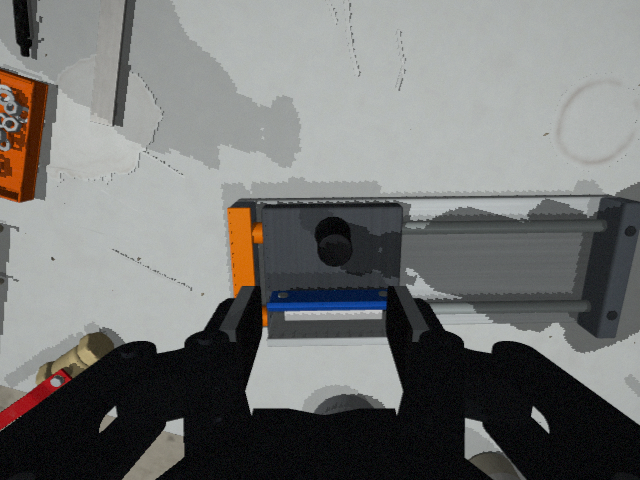

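The carriage is against the orange buffers: (255,233) touches the carriage edge at 262, and a second push moved it less than 1 mm. Next I'll measure the slot unobstructed from two wrist positions.

```bash
python3 - <<'E'
from h import *
p=read_state()['position']; cs=[];ims=[]
for dx,dy,z in [(.09,0,.20),(.05,.02,.27)]:
    a=p+SX*dx+SY*dy; movel([a[0],a[1],z],feed=.25); dwell(.2)
    cs.append(camera_params('wrist')); ims.append(snapshot('wrist'))
    save(ims[-1],f'sl{len(cs)}')
np.save('sl.npy',cs,allow_pickle=True); st()
k=np.array([.53,-.336,.07])
sl=k+SX*.055
out=np.zeros((600,800,3),np.uint8)
for i,(c,im) in enumerate(zip(cs,ims)):
    u,v=proj(c,sl).round().astype(int); x=max(0,min(440,u-100)); y=max(0,min(380-5,v-50)); print(i,u,v,'origin',x,y)
    out[300*i:300*i+300]=cv2.resize(im[y:y+75,x:x+200],(800,300),interpolation=cv2.INTER_CUBIC)
save(out,'slc')
E
```

```text
t11.0 [ 0.5715 -0.3115  0.2684] F [-0.2  0.3  0.5] w0.0500 g0.0
0 331 184 origin 231 134
1 306 216 origin 206 166
```

View pics/slc.png

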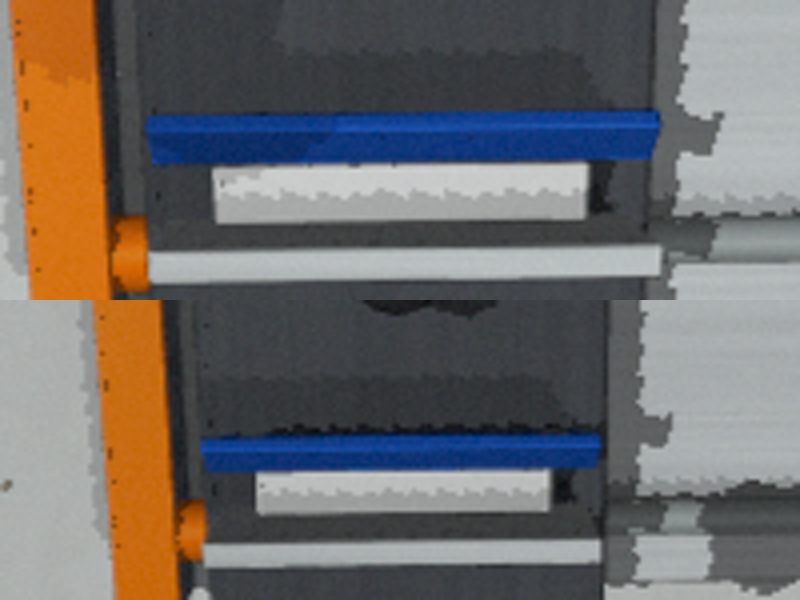

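The white seat bar, the blue lip (lower edge is the straight top edge) and the bright wall-top strip are clear in both views, so I can triangulate the wall and lip corners.

```bash
python3 - <<'E'
from h import *
c1,c2=np.load('sl.npy',allow_pickle=True)
A=lambda x,y:np.array([231+x/4-.37,134+y/4-.37]); B=lambda x,y:np.array([206+x/4-.37,166+(y-300)/4-.37])
P={}
for n,a,b in [('wL',(148,252),(204,544)),('wR',(660,244),(601,539)),('woL',(148,284),(204,567)),('woR',(660,276),(601,563)),
  ('lL',(152,164),(205,470)),('lR',(655,157),(598,466)),('loL',(147,117),(202,440)),('loR',(660,112),(601,434)),
  ('sL',(213,168),(257,474)),('sR',(587,163),(550,471)),('s2L',(217,222),(257,514)),('s2R',(587,217),(550,511))]:
    p,r=tri([(c1,A(*a)),(c2,B(*b))]); P[n]=p; print(n,p.round(4),r.round(1).tolist())
for a,b in [('wL','wR'),('woL','woR'),('lL','lR'),('loL','loR'),('sL','sR')]:
    d=P[a]-P[b]; print(a,'yaw',np.arctan2(d[0],-d[1]).round(4),'len',np.linalg.norm(d).round(4))
# fixed-height estimates
for z0,n,a,b in [(.084,'w',[A(148,252),A(660,244)],[B(204,544),B(601,539)]),(.070,'l',[A(152,164),A(655,157)],[B(205,470),B(598,466)])]:
    for c,q in ((c1,a),(c2,b)):
        l,r=onz(c,q[0],z0),onz(c,q[1],z0); print(n,l.round(4),r.round(4),'mid',((l+r)/2).round(4),'len',np.linalg.norm(l-r).round(4),'yaw',np.arctan2((l-r)[0],-(l-r)[1]).round(4))
E
```

```text
wL [ 0.6022 -0.3627  0.0782] [[0.3, 0.1], [-0.2, -0.1]]
wR [ 0.5782 -0.2768  0.0786] [[0.2, 0.3], [-0.2, -0.2]]
woL [ 0.6084 -0.3618  0.0747] [[0.2, 0.1], [-0.2, -0.1]]
woR [ 0.5835 -0.2752  0.0791] [[0.2, 0.2], [-0.1, -0.2]]
lL [ 0.5893 -0.3672  0.0625] [[-0.3, -0.1], [0.2, 0.1]]
lR [ 0.5645 -0.2801  0.0675] [[-0.1, -0.1], [0.1, 0.1]]
loL [ 0.58   -0.3684  0.0743] [[0.1, 0.0], [-0.1, -0.0]]
loR [ 0.5567 -0.282   0.0699] [[0.0, 0.1], [-0.0, -0.0]]
sL [ 0.5875 -0.3559  0.061 ] [[0.4, 0.2], [-0.3, -0.1]]
sR [ 0.5692 -0.29    0.0614] [[0.3, 0.3], [-0.2, -0.2]]
s2L [ 0.5968 -0.3534  0.0614] [[-0.2, -0.1], [0.2, 0.1]]
s2R [ 0.5787 -0.2872  0.0607] [[0.1, 0.1], [-0.1, -0.1]]
wL yaw 0.2716 len 0.0892
woL yaw 0.2802 len 0.0902
lL yaw 0.278 len 0.0907
loL yaw 0.2637 len 0.0896
sL yaw 0.27 len 0.0684
w [ 0.601  -0.3624  0.084 ] [ 0.5775 -0.2783  0.084 ] mid [ 0.5892 -0.3204  0.084 ] len 0.0873 yaw 0.2723
w [ 0.6005 -0.3619  0.084 ] [ 0.5773 -0.2774  0.084 ] mid [ 0.5889 -0.3197  0.084 ] len 0.0876 yaw 0.2688
l [ 0.5883 -0.3663  0.07  ] [ 0.5644 -0.2805  0.07  ] mid [ 0.5763 -0.3234  0.07  ] len 0.089 yaw 0.2714
l [ 0.5875 -0.3666  0.07  ] [ 0.564  -0.2805  0.07  ] mid [ 0.5758 -0.3236  0.07  ] len 0.0892 yaw 0.2672
```

Slot middle ≈ (0.5834, -0.3217, 0.066), yaw 0.271. Three estimates (wall, lip and seat) agree within 1 mm. Now over the rack for a close look at the plate.

```bash
sed -i 's/^YAW=0.258/YAW=0.271/' h.py; python3 - <<'E'
from h import *
p=read_state()['position']; r0=read_state()['tcp_rot']
movel([p[0],p[1],.40],feed=.3)
pd=np.array([np.cos(.24),np.sin(.24),0]); pl=np.array([-pd[1],pd[0],0])
C=np.array([.5485,.2195,0])
cs=[];ims=[]
for dx,dy,z in [(.05,0,.27),(.08,-.02,.21)]:
    a=C+pd*dx+pl*dy; a[2]=z
    if not cs:
        h=np.array([a[0],a[1],.40]); q=down(pd,h)   # closing across thickness
        # camera then looks along plate; fine
        move_ptp(h,q); print('q6',read_state()['q'][5])
    movel(C+pl*(dx if 0 else 0)+[0,0,z],q,feed=.3) if 0 else None
    R=Rot.from_quat(np.r_[q[1:],q[0]]).as_matrix()
    # camera side: find from camera position relative to TCP
    c=camera_params('wrist'); off=np.array(c['cam_to_world'])[:3,3]-read_state()['position']; view=-np.array(c['cam_to_world'])[:3,2]
    if not cs: print('cam off',off.round(3),'view',view.round(3))
    # place TCP so that camera axis meets the plate top, TCP kept >=0.2 high
    cam=np.array([*(C[:2]),.085])-view*((z+off[2]-.085)/-view[2]); t=cam-off; t[2]=z
    movel(t,feed=.3); dwell(.2); cs.append(camera_params('wrist')); ims.append(snapshot('wrist')); save(ims[-1],f'pl{len(cs)}')
np.save('pl.npy',cs,allow_pickle=True); st()
out=np.zeros((600,800,3),np.uint8)
for i,(c,im) in enumerate(zip(cs,ims)):
    u,v=proj(c,[*C[:2],.085]).round().astype(int); x=max(0,min(440,u-100)); y=max(0,min(280,v-100)); print(i,u,v,'origin',x,y)
    out[:400 if 0 else 600,400*i:400*i+400]=cv2.resize(im[max(0,y-20):max(0,y-20)+240,max(0,u-80):max(0,u-80)+160],(400,600),interpolation=cv2.INTER_CUBIC); print('o',max(0,u-80),max(0,y-20))
save(out,'plc')
E
```

```text
q6 -1.4409718721903444
cam off [ 0.017 -0.067  0.142] view [-0.063  0.263 -0.963]
t15.5 [0.5494 0.2136 0.212 ] F [-0.2 -0.9 -0.3] w0.0501 g0.0
0 325 236 origin 225 136
o 245 116
1 325 236 origin 225 136
o 245 116
```

View pics/plc.png

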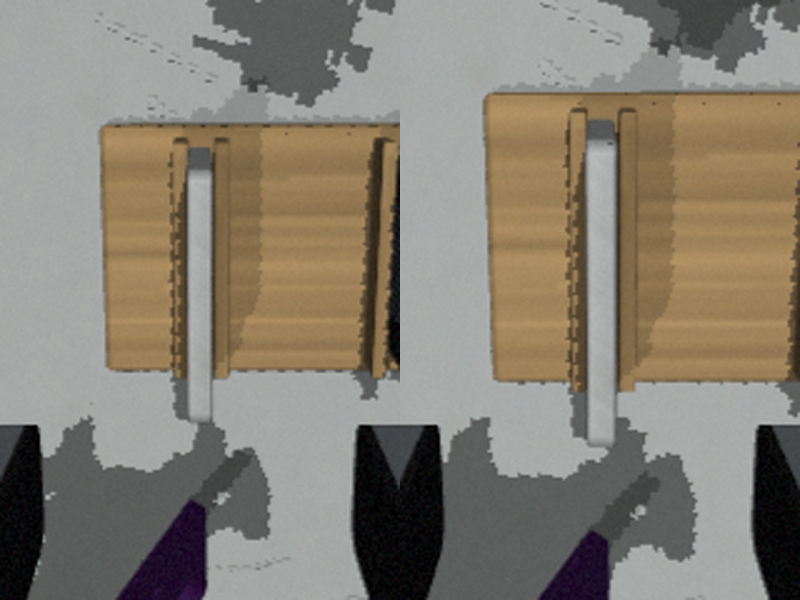

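The light plate's top edge runs from (200,170) to (200,421) in the left crop and (201,137) to (200,446) in the right crop. It stands straight in its groove.

```bash
python3 - <<'E'
from h import *
cs=np.load('pl.npy',allow_pickle=True)
A=lambda x,y:np.array([245+x/2.5-.3,116+y/2.5-.3])
a,ra=tri([(cs[0],A(200,170)),(cs[1],A(201,137))]); b,rb=tri([(cs[0],A(200,421)),(cs[1],A(200,446))])
print(a,b,ra.tolist(),rb.tolist(),np.linalg.norm(a-b))
f=[onz(cs[i],A(*u),.085) for i,u in ((0,(200,170)),(0,(200,421)),(1,(201,137)),(1,(200,446)))]
print(np.round(f,4).tolist())
F=(f[0]+f[2])/2; N=(f[1]+f[3])/2; d=F-N; C=(F+N)/2; L=np.linalg.norm(d); d/=L
if d[1]<0: d=-d
nrm=np.array([d[1],-d[0],0]); print('C',C,'len',L,'yaw',np.arctan2(nrm[1],nrm[0]))
assert abs(L-.096)<.005
C[2]=0
h=C+[0,0,.20]; q=down(nrm,h); np.save('grasp.npy',dict(C=C,nrm=nrm,q=q),allow_pickle=True)
movel(h,q,feed=.2); print(ik(h,q))
gripper_to(.04,60)
print(movel(C+[0,0,.049],feed=.12,guard=12)); st()
gripper_to(0,60); dwell(.2); st()
print(movel(C+[0,0,.075],feed=.08)); st()
save(snapshot('side'),'s3')
E
```

```text
[0.56057523 0.1711256  0.10789963] [0.53825894 0.26268361 0.08960228] [[-0.1, 0.0], [0.1, -0.0]] [[-0.2, -0.0], [0.3, 0.0]] 0.09599833081341233
[[0.5598, 0.1742, 0.085], [0.5376, 0.2645, 0.085], [0.5601, 0.1734, 0.085], [0.538, 0.2647, 0.085]]
C [0.54886008 0.21922023 0.085     ] len 0.09349510481985156 yaw 0.23917855775897864
[ 0.37999769  0.2528974   0.04691381  1.36481274  0.         -1.42997719]
False
t17.4 [0.5494 0.2195 0.0498] F [ 0.3 -0.7 -0.3] w0.0401 g0.0
t18.0 [0.5482 0.2191 0.0496] F [-3.7 -1.   5.1] w0.0082 g58.9
False
t18.5 [0.5494 0.2194 0.0755] F [ 0.2  0.1 -1.1] w0.0086 g58.8
```

Plate gripped at 8.6 mm width. I'll lift it high, carry it over, and look along the slot from just above it.

```bash
cat >> h.py <<'E'
SLOT=np.array([.5834,-.3217,.066])
E
python3 - <<'E'
from h import *
g=np.load('grasp.npy',allow_pickle=True).item(); C=g['C']
movel(C+[0,0,.40],feed=.25); dwell(.1)
T=SLOT-SX*.0005
h=np.array([T[0],T[1],.40]); q=down(SX,h); print('q6',ik(h,q)); np.save('q.npy',q)
move_ptp(h,q); movel([T[0],T[1],.18],feed=.25); movel([T[0],T[1],.135],feed=.1); dwell(.3)
s=st(); c=camera_params('wrist'); im=snapshot('wrist'); np.save('w4.npy',c,allow_pickle=True); save(im,'w4')
E
```

```text
q6 [-0.50446022  0.55826024  0.95884647  1.97138256  0.          0.79533611]
t24.2 [ 0.5832 -0.322   0.1357] F [ 0.8 -0.2 -0.9] w0.0083 g58.7
```

View pics/w4.png

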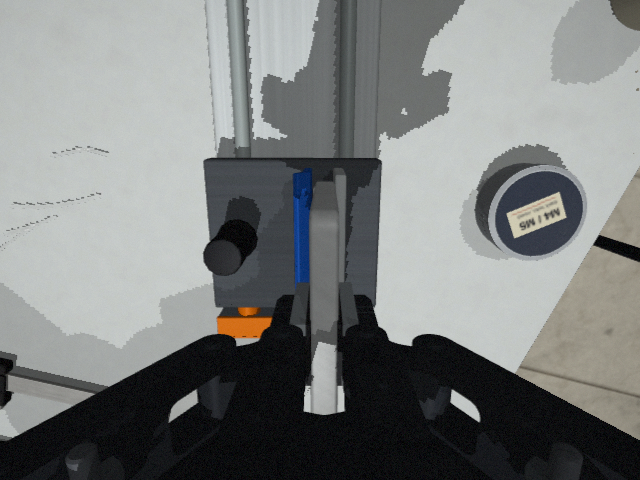

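The plate end at (325,200) hangs between the blue lip (303) and the wall (341), parallel to both. I'll lower it under guard.

```bash
python3 - <<'E'
from h import *
q=np.load('q.npy'); T=SLOT-SX*.0005
print(movel([T[0],T[1],.105],q,feed=.06,guard=10)); st()
for z in np.arange(.101,.083,-.002):
    g=movel([T[0],T[1],z],q,feed=.03,guard=15); s=st(); 
    if g: print('guard'); break
    if s['wrist_force'][2]>14: break
save(snapshot('side'),'s5'); save(snapshot('wrist'),'w5')
E
```

```text
False
t24.9 [ 0.5829 -0.3218  0.1048] F [ 0.   0.6 -1.8] w0.0080 g58.7
t25.2 [ 0.5829 -0.3218  0.101 ] F [ 0.5 -0.5 -1.3] w0.0081 g58.7
t25.4 [ 0.5829 -0.3218  0.0989] F [ 0.6  0.2 -1.9] w0.0084 g58.7
t25.7 [ 0.5831 -0.322   0.0974] F [0.8 0.6 2.1] w0.0082 g59.1
t25.9 [ 0.5832 -0.322   0.0954] F [ 0.6 -0.2  3.1] w0.0084 g59.3
t26.2 [ 0.5832 -0.322   0.0933] F [ 0.1 -1.   3.2] w0.0084 g59.5
t26.4 [ 0.5832 -0.322   0.0913] F [ 0.6 -1.   5.2] w0.0082 g59.7
t26.7 [ 0.5832 -0.322   0.0897] F [-0.4  0.   6.1] w0.0086 g59.9
t26.9 [ 0.5835 -0.322   0.0894] F [-2.2  2.2 14.3] w0.0082 g61.4
```

The profile is what the seat spring should give: contact at 0.098, a spring ramp over 8 mm, then a hard end at 0.0895 with about 15 N held. One last look before handing in.

```bash
python3 - <<'E'
import cv2,numpy as np
s=cv2.imread('pics/s5.png'); w=cv2.imread('pics/w5.png')
o=np.zeros((600,800,3),np.uint8)
o[:,:400]=cv2.resize(s[110:230,280:360],(400,600),interpolation=cv2.INTER_CUBIC); o[:,400:]=cv2.resize(w[120:390,190:370],(400,600),interpolation=cv2.INTER_CUBIC)
cv2.imwrite('pics/fin.png',o)
E
python3 -c "
from h import *
dwell(.5); st()"
```

```text
t27.5 [ 0.5835 -0.322   0.0893] F [-1.7  2.2 13.5] w0.0081 g61.4
```

View pics/fin.png

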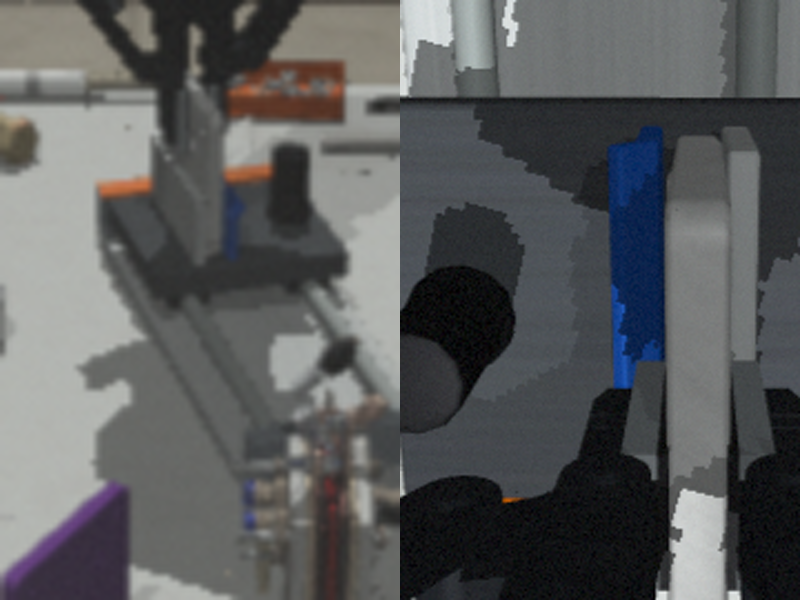

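The plate stands between the blue lip (635,250) and the wall (745,250), seated and still gripped. The carriage is at the orange stop (side crop, (130,190)).

```bash
python3 -c "
from plant import *
print(close_job())"
```

```text
the job is handed in; nothing more can be done
None
```

The job is handed in: the carriage is at the orange stop, and the end plate is held pressed down behind the blue lip at about 14 N, with the white seat bar at its hard end; the verdict was not reported back.

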